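Open the vented film jar and hold its cap over the mouth

TASK

Open the square glass film jar that stands braced in its wooden holder: first press the vent plunger in the middle of the cap fully down to let the air in, then unscrew the tight cap counter-clockwise and stop turning once the threads let go, leaving the jar seated in its holder. Lift the cap off and finish while holding it level and still, two to three centimetres above the jar's mouth; do not put it down or let go. Leave the loupe, the film cassette and the mug where they stand.

Things in the scene. Friction and masses are not known exactly. Their poses are not given: they have to be found in the camera images.
- holder: Pale wooden block fixed to the desk, 110 x 110 x 30 mm, with a square recess 59 mm wide and 22 mm deep in its top that keeps the jar from turning. Origin: centre of its underside; z up.
- jar: Clear glass jar standing loose in the recess, about 0.4 kg: square body 56 x 56 x 70 mm, 48 mm round shoulder to 74 mm, round neck 34 mm wide (44 over the threads) up to the mouth at 98 mm. Origin: centre of its underside, 8 mm above the desk; z up. Pulled up with the threads engaged, it comes out of the holder.
- jar_mouth (a point): Centre of the jar's mouth (top of the neck), 98 mm above the jar's underside.
- cap: Round ribbed aluminium screw cap, 58 mm wide, 28 mm tall, 0.12 kg. Origin: centre of its lower edge, 76 mm above the jar's underside (2 mm over the shoulder) when tight; z up. Tight by a sprung seal (0.2 to 0.5 N m). Turned counter-clockwise from above it rises 2 mm and is free after about 60 degrees; at about 90 its lugs meet the next stop, so turn about 75. Free, it clears the mouth 22 mm up.
- cap_mark (a point): A point on the cap's outer side, 14 mm above its lower edge, 29 mm from the axis. Seen from above it lies at -80 degrees from the jar's x axis while the cap is tight, and at about -20 degrees when it has just come free.
- vent_top (a point): Centre of the top of the vent plunger, 37 mm above the cap's lower edge when out: black, round, 16 mm across, in the middle of the cap's top; it stands 9 mm over the cap's flat top (7 mm over its 2 mm collar).
- vent (a joint): Travel of the vent plunger in m: 0 out, 0.006 pressed fully down (1 mm above the collar). Springs back; about 1.5 N to start and 5 N fully down.
- loupe: Bystander: black stand magnifier, 47 mm across, 45 mm tall, beside the holder. Origin: centre of its underside.
- film_c: Bystander: film cassette, 25 mm across, 48 mm tall, standing on the other side of the holder. Origin: centre of its underside.
- mug: Bystander: white mug, 92 mm across with handle, 95 mm tall, farther to the right. Origin: centre of its underside.
Mind the look-alikes: they are no part of the job. Leave any green or red look-alike of the cap alone.

How it is judged (in metres and radians):
On the way, in this order (a step that is already met when the one before it is completed fails the run):
1. the vent plunger is pressed fully down while the cap is still screwed on (value of joint vent above 0.005 m and x of cap_mark in the frame of jar below 0.015 m and z of cap in the frame of jar below 0.082 m), for 0.1 s.
2. the cap is unscrewed until the threads let go, still sitting on the neck (x of cap_mark in the frame of jar above 0.022 m and z of cap in the frame of jar below 0.096 m), for 0.1 s.
At the end, for the whole second after the job is handed in: The gripper holds the cap still and level (0.2 rad), its lower edge 10 to 45 mm above the jar's mouth, centred within 20 mm, not turned on far past letting go, clear of the jar; the jar sits upright, fully down in the holder; loupe, cassette and mug within 20 mm of their places (z of cap in the frame of jar_mouth between 0.01 and 0.045 m and horizontal distance between cap and jar_mouth below 0.02 m and angle between cap's own z axis and vertical below 0.2 rad and linear speed of cap below 0.02 m/s and x of cap_mark in the frame of jar above 0.018 m and contact force between the fingers and cap above 1 N and contact force between cap and jar below 0.1 N and z of jar in the frame of holder below 0.012 m and horizontal distance between jar and holder below 0.006 m and angle between jar's own z axis and vertical below 0.08 rad and distance of each of loupe, film_c, mug from where it was at the start of the episode below 0.02 m); the arm keeps its last pose, push and grip.
It fails at once if the jar is pulled up out of its holder or tipped (z of jar in the frame of holder above 0.018 m or angle between jar's own z axis and vertical above 0.17 rad).
It fails at once if a bystander is knocked or moved (distance of any of loupe, film_c, mug from where it was at the start of the episode above 0.02 m).
It also fails if it takes over 40 s, if anything falls off the work surface, if the arm or the gripper's body presses on something with over 40 N, if the wrist force passes 120 N, or if a joint passes its speed limit or range.

ROBOT

A 6-joint arm with a two-finger parallel gripper is mounted at the origin on a cart in front of the work surface, level with it; the furniture and walls round the work are solid. World frame = base frame: x ahead of the robot, y to its left, z up, the work surface at z = 0. Lengths are in m, angles in degrees, forces in N, time in s.
With the tool pointing down it reaches from about 0.375 to 0.9 m from the base axis. Payload 3.1 kg.
Tool frame: the origin (TCP) lies between the finger pads; the fingertips stand 11 mm ahead of it and the grasp point (between the pads) lies 8 mm behind it; z points along the fingers, y is the line along which they close (so a half turn about z gives the same grasp; the last joint's range is limited). The gripper opens to 87 mm and grips with 3 to 60 N. Pads are 19 mm wide; open, the fingers measure 117 mm over their backs; the gripper's body (75 mm by 190 mm) begins 51 mm behind the grasp point.
Start: joints at [-81.331, 30.224, 82.088, -0, 67.689, -10.227], TCP at [0.202, -0.591, 0.234] pointing down, gripper open.
Joint ranges: [-176.69, 176.69], [-43.24, 126.21], [12.49, 139.97], [-82, 262], [0, 151.66], [-163.58, 163.58]. Speed limits (degrees/s): [159.86, 159.86, 180, 180, 180, 180].

INTERFACE

Orientations are given as a 3x3 rotation matrix whose columns are the frame's x, y, z axes.
In Python, from rig import bot, viewer, workorder, nets gives the robot as it stands. The module is installed in compiled form; this text tells all that it offers.
- The arm moves only by the tool move_arm, never from a script. Its argument "increments" is a list of rows, each a list of 7 numbers: the shift along the tool's x, y, z normalised to -1 to 1, where 1 is 0.3 m, then the turn, a rotation vector about the tool's x, y, z normalised to -1 to 1, where 1 is pi rad, then the opening, from 0 (shut) to 1 (fully open). In form: [[tx, ty, tz, wx, wy, wz, grip], ...]. A call has 1 to 10 rows; each row is the pose to reach, as a shift and turn from the pose commanded when the call began, along the tool's axes at that moment, turning the shorter way round; what a row does not reach only later rows make up. A row lasts 1/12 s, in which the tool goes at most 41.7 mm and 7.16 degrees, less where a joint would pass 70% of its speed; a pose out of reach is approached as far as the arm can. A call with a number of a shift or a turn outside -1 to 1 is refused whole. A call with a gripper value outside its range is refused whole. The fingers move at their own pace and stop on an object; the grip force is fixed at half the most. Time passes only in rows, so rows that repeat a pose let the fingers close. It gives the time, the measured TCP pose, the force, the opening and the grip force at its end, in the units of the state.
- bot.read_state(): the state, without advancing time (a new reading comes with each control period).
- viewer.capture(name): name is "scene" or "top" or "wrist"; returns a dict with "image" (400x640x3 uint8, blue, green, red), "K" (3x3 intrinsics, pixels), "eye" and "orientation" of the camera in the world. Camera axes: x right, y up, looking along -z (the intrinsics and any distortion apply to the point x, -y, -z); pixel columns grow to the right and rows downward; lengths in m; the calibration is good to about 2 mm. The wrist camera is an equidistant fisheye: a pixel r from the principal point sees the ray r / f radians off the axis. A picture is of the moment at which its call begins. There is no depth.
- workorder.hand_in(): hands the job in; it is judged then, once.
Trained networks look in the newest picture that a camera, given by its name, has taken for a name from the list of things; names that differ only in an ending like _2 or _b are one class to them, and where a whole thing is asked for, a point or a joint stands for the part that bears it (a point fixed in the world has none). Each returns a list of dicts, best first, with "conf" (0 to 1); they miss things now and then, are a little off and sometimes report something else, mostly with a low value. They report only what shows in the picture. A call takes as long as a camera call. They do not tell look-alikes from the thing itself.
- nets.find_in(camera, thing): "location" ([column, row] in pixels, amid what is visible of it).
The state is a dict: "time_s": time; "joint_positions": joint angles; "qvel": joint speeds; "tau": joint torques, N m; "position": TCP position; "tcp_rot": TCP orientation; "force": force on the tool from outside, world axes, zero at the start; "moment": the same for the moment, N m; "opening": opening from 0.0 (shut) to 1.0 (fully open); "grasp_force": force on a finger pad.
Only numpy, scipy, OpenCV 4.12 (cv2) and the standard library are available. Lean on these libraries where they do the work, as an engineer would, in place of code of your own. Each camera call takes 0.05 s, during which the arm holds its last target. There are 200 camera calls.

## Working session

There is one attempt and no reset: what is moved stays moved. The work goes in short steps, Python scripts to look and compute and a tool call to move; the robot and the scene stay as the last step left them, time stands still between calls to the robot, and variables do not carry over. Pictures are saved under pics/ and viewed, at most 10 in all, crops included, and the job is handed in when it is done.

Besides the shell and the picture viewer there is one more tool, called after "Emit:" by a JSON object that holds its "op" and its "data", one argument or row to a line. move_arm: Moves the arm, as the interface text tells. Its arguments: {"type":"object","properties":{"increments":{"type":"array"}},"required":["increments"]}

```bash
mkdir -p pics
cat > h.py <<'E'
import numpy as np, cv2
from rig import bot, viewer, workorder, nets
def ray(c,px):
    K=np.array(c["K"]);R=np.array(c["orientation"])
    d=np.linalg.solve(K,[px[0],px[1],1.]);d=np.array([d[0],-d[1],-d[2]])
    return np.array(c["eye"]),R@(d/np.linalg.norm(d))
def proj(c,p):
    K=np.array(c["K"]);R=np.array(c["orientation"]);q=R.T@(np.array(p)-c["eye"]);q=np.array([q[0],-q[1],-q[2]]);u=K@q;return u[:2]/u[2]
def onz(e,d,z): return e+d*(z-e[2])/d[2]
def tri(rays):
    A=np.zeros((3,3));b=np.zeros(3)
    for e,d in rays: P=np.eye(3)-np.outer(d,d);A+=P;b+=P@e
    return np.linalg.solve(A,b)
E
python3 - <<'E'
from h import *
for n in("scene","top"):
    c=viewer.capture(n);cv2.imwrite(f"pics/{n}0.png",c["image"]);print(n,np.round(c["eye"],3).tolist(),np.round(c["K"],1).tolist())
    for t in("vent_top","cap","cap_mark","jar","holder","loupe","film_c","mug"):
        print(t,[(np.round(r["location"],1).tolist(),round(r["conf"],2),np.round(onz(*ray(c,r["location"]),{"vent_top":.121,"cap":.1}.get(t,.03)),3).tolist()) for r in nets.find_in(n,t)[:4]])
s=bot.read_state();print(s["time_s"],s["opening"],np.round(s["tcp_rot"],3).tolist())
E
```

```text
scene [-0.151, -0.637, 0.569] [[484.9, 0.0, 325.9], [0.0, 484.9, 209.4], [0.0, 0.0, 1.0]]
vent_top [([333.1, 210.6], 0.59, [0.506, -0.079, 0.121]), ([296.8, 272.9], 0.52, [0.302, -0.174, 0.121]), ([250.8, 265.8], 0.38, [0.269, -0.102, 0.121])]
cap [([297.7, 281.8], 0.95, [0.306, -0.171, 0.1]), ([278.1, 239.5], 0.9, [0.38, -0.049, 0.1]), ([250.2, 270.0], 0.9, [0.279, -0.085, 0.1]), ([332.6, 218.2], 0.82, [0.51, -0.074, 0.1])]
cap_mark [([332.4, 222.7], 0.89, [0.592, -0.004, 0.03]), ([401.9, 315.5], 0.87, [0.418, -0.305, 0.03]), ([295.6, 283.3], 0.84, [0.369, -0.102, 0.03]), ([280.4, 243.1], 0.73, [0.452, 0.024, 0.03])]
jar [([329.1, 242.3], 0.57, [0.521, -0.054, 0.03])]
holder [([329.4, 258.6], 0.73, [0.473, -0.096, 0.03])]
loupe [([305.6, 226.4], 0.54, [0.54, 0.032, 0.03])]
film_c [([355.1, 282.1], 0.86, [0.443, -0.185, 0.03])]
mug [([438.3, 264.0], 0.73, [0.596, -0.274, 0.03])]
top [0.393, -0.062, 1.072] [[475.8, 0.0, 316.3], [0.0, 475.8, 198.8], [0.0, 0.0, 1.0]]
vent_top [([436.5, 244.9], 0.52, [0.429, -0.277, 0.121]), ([291.9, 277.3], 0.51, [0.36, 0.008, 0.121]), ([333.5, 202.5], 0.46, [0.51, -0.072, 0.121]), ([340.6, 266.1], 0.44, [0.384, -0.088, 0.121])]
cap [([294.0, 277.6], 0.89, [0.358, 0.005, 0.1]), ([435.1, 242.5], 0.82, [0.435, -0.279, 0.1]), ([337.8, 262.3], 0.81, [0.391, -0.083, 0.1]), ([279.3, 221.4], 0.61, [0.471, 0.039, 0.1])]
cap_mark [([294.9, 274.6], 0.97, [0.362, 0.008, 0.03]), ([340.8, 262.6], 0.86, [0.39, -0.091, 0.03]), ([334.8, 206.1], 0.81, [0.513, -0.076, 0.03]), ([278.1, 220.4], 0.69, [0.479, 0.049, 0.03])]
jar [([336.0, 221.0], 0.6, [0.48, -0.079, 0.03])]
holder [([334.4, 224.8], 0.95, [0.472, -0.075, 0.03])]
loupe [([286.8, 183.2], 0.97, [0.562, 0.032, 0.03])]
film_c [([383.4, 231.6], 0.58, [0.459, -0.182, 0.03])]
mug [([442.9, 180.9], 0.97, [0.574, -0.313, 0.03])]
0.9 1.0015020433751523 [[0.946, 0.324, 0.0], [0.324, -0.946, 0.0], [0.0, -0.0, -1.0]]
```

View pics/scene0.png

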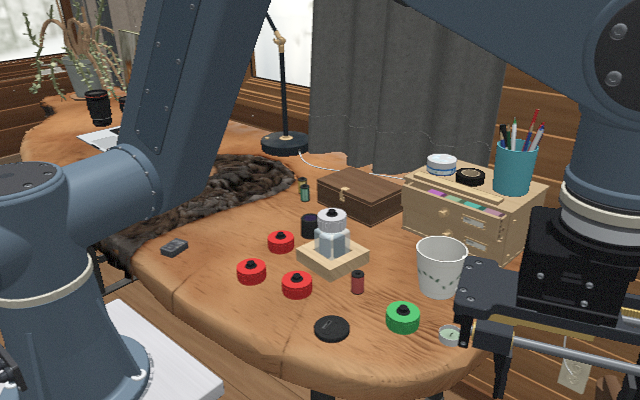

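View pics/top0.png

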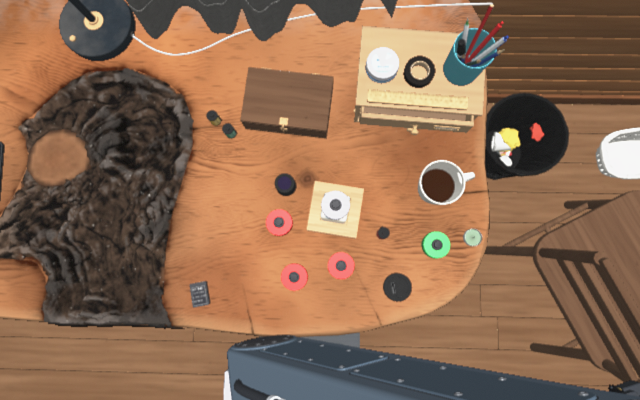

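The silver cap is on the jar in the pale holder, at scene (332,218) and top (335,206). The red and green caps are look-alikes. The loupe is at top (285,184), the cassette at (383,232) and the mug at (440,182). Next I'll refine the jar's position.

```bash
python3 - <<'E'
from h import *
rs=[]
for n,z in(("top",(336,206)),("scene",(332,212))):
    c=viewer.capture(n);im=c["image"];g=im.max(2)
    x,y=z;w=im[y-16:y+16,x-16:x+16].max(2);m=(w<90).astype(np.uint8)
    k,l,st,ce=cv2.connectedComponentsWithStats(m)
    for i in range(1,k):
        if st[i,4]>8: p=ce[i]+[x-16,y-16];print(n,st[i].tolist(),p.round(1).tolist(),onz(*ray(c,p),.119).round(4).tolist())
    if n=="top":
        hsv=cv2.cvtColor(im,cv2.COLOR_BGR2HSV);m=cv2.inRange(hsv,(12,40,170),(35,150,255));q=np.zeros_like(m);q[170:250,295:375]=m[170:250,295:375]
        k,l,st,ce=cv2.connectedComponentsWithStats(q);i=1+st[1:,4].argmax()
        pts=np.argwhere(l==i)[:,::-1].astype(np.float32);b=cv2.boxPoints(cv2.minAreaRect(pts))
        P=np.array([onz(*ray(c,p),.03) for p in b]);print(P.round(4).tolist(),P.mean(0).round(4),[np.linalg.norm(P[i]-P[i-1]).round(4) for i in range(4)],np.degrees(np.arctan2(*(P[1]-P[0])[[1,0]])))
    for t in((.49,-.075,.121),(.495,-.075,.121),(.5,-.075,.121)):print(proj(c,t).round(1))
    cv2.imwrite(f"pics/{n}c.png",cv2.resize(im[165:285,270:400],None,fx=5,fy=5)[:600,:650])
E
python3 -c "
import cv2,numpy as np
a=cv2.imread('pics/topc.png')[::2,::2];b=cv2.imread('pics/scenec.png')[::2,::2];cv2.imwrite('pics/both.png',np.hstack([a,b]))"
```

```text
[[0.5925, 0.0144, 0.03], [0.5955, -0.1611, 0.03], [0.421, -0.1622, 0.03], [0.4174, 0.0096, 0.03]] [ 0.5066 -0.0748  0.03  ] [np.float64(0.1751), np.float64(0.1756), np.float64(0.1745), np.float64(0.1719)] -89.01489787902574
[335.  212.4]
[335.1 209.9]
[335.1 207.4]
scene [2, 0, 30, 20, 308] [334.0, 201.9] [0.5399, -0.0528, 0.119]
scene [11, 13, 10, 8, 60] [331.6, 212.8] [0.4992, -0.0806, 0.119]
scene [0, 19, 2, 13, 19] [316.3, 222.1] [0.4513, -0.0827, 0.119]
[326.4 212.8]
[328.1 211.9]
[329.7 211. ]
```

View pics/both.png

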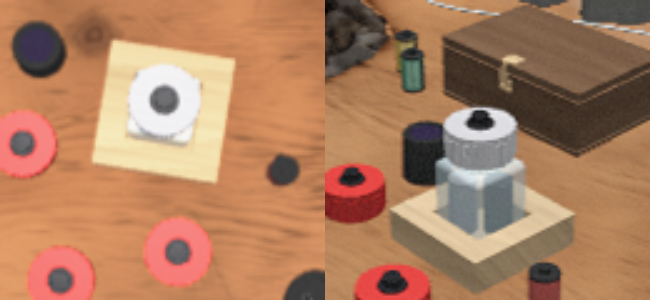

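The top crop shows the vent at about pixel (335.6, 204.6) and the holder centre at (335.6, 209.6), yawed by about -8°. The scene crop puts the vent at (332.4, 212.2).

Run:
```python
from h import *
t=viewer.capture("top");s=viewer.capture("scene")
p=tri([ray(t,(335.6,204.8)),ray(s,(332.2,212.4))]);print(p.round(4))
print(onz(*ray(t,(335.6,204.8)),.118).round(4),onz(*ray(s,(332.2,212.4)),.118).round(4),"holder",onz(*ray(t,(335.6,209.6)),.03).round(4))
st=bot.read_state();R=np.array(st["tcp_rot"]);print((R.T@(np.array([.504,-.077,.2])-st["position"])/.3).round(4))
```

```text
[ 0.5061 -0.0761  0.1157]
[ 0.5057 -0.076   0.118 ] [ 0.5029 -0.0791  0.118 ] holder [ 0.5055 -0.0774  0.03  ]
[ 1.5063 -1.2964  0.1118]
```

Emit:
{"op": "move_arm", "data": {
  "increments": [
    [0.753,-0.648,0.0,0,0,0,0],
    [0.753,-0.648,0.0,0,0,0,0],
    [0.753,-0.648,0.0,0,0,0,0],
    [0.753,-0.648,0.0,0,0,0,0],
    [0.753,-0.648,0.0,0,0,0,0],
    [0.753,-0.648,0.0,0,0,0,0],
    [0.753,-0.648,0.0,0,0,0,0],
    [0.753,-0.648,0.0,0,0,0,0],
    [0.753,-0.648,0.0,0,0,0,0],
    [0.753,-0.648,0.0,0,0,0,0]
  ]
}}

```text
time_s: 1.93
position: [0.3536, -0.3347, 0.2339]
tcp_rot: [[0.946, 0.325, 0.0], [0.325, -0.946, -0.002], [-0.0, 0.002, -1.0]]
force: [0.3, -1.5, 0.4]
opening: 0.322
grasp_force: 0.0
```

Emit:
{"op": "move_arm", "data": {
  "increments": [
    [0.753,-0.648,0.11,0,0,0,0],
    [0.753,-0.648,0.11,0,0,0,0],
    [0.753,-0.648,0.11,0,0,0,0],
    [0.753,-0.648,0.11,0,0,0,0],
    [0.753,-0.648,0.11,0,0,0,0],
    [0.753,-0.648,0.11,0,0,0,0],
    [0.753,-0.648,0.11,0,0,0,0],
    [0.753,-0.648,0.11,0,0,0,0],
    [0.753,-0.648,0.11,0,0,0,0],
    [0.753,-0.648,0.11,0,0,0,0]
  ]
}}

```text
time_s: 2.77
position: [0.5043, -0.0787, 0.2004]
tcp_rot: [[0.946, 0.324, -0.0], [0.324, -0.946, -0.001], [-0.0, 0.001, -1.0]]
force: [-1.2, 0.3, -0.4]
opening: 0.004
grasp_force: 0.0
```

Run:
```python
from h import *
c=viewer.capture("wrist");im=c["image"];cv2.imwrite("pics/w1.png",im)
def rayf(px):
    K=np.array(c["K"]);u=(px[0]-K[0,2])/K[0,0];v=(px[1]-K[1,2])/K[1,1];r=np.hypot(u,v)
    d=np.array([np.sin(r)*u/r,-np.sin(r)*v/r,-np.cos(r)]);return np.array(c["eye"]),np.array(c["orientation"])@d
for t in("vent_top","cap"):
    print(t,[(np.round(r["location"],1).tolist(),round(r["conf"],2),onz(*rayf(r["location"]),.119).round(4).tolist()) for r in nets.find_in("wrist",t)[:4]])
s=bot.read_state();print(s["time_s"],s["position"],np.round(s["joint_positions"],1),s["opening"],c["eye"],np.round(c["K"],1).tolist(),np.round(s["force"],2),np.round(s["tcp_rot"],3).tolist())
```

```text
vent_top [([314.8, 210.1], 0.61, [0.5086, -0.076, 0.119]), ([198.6, 177.3], 0.55, [0.5043, 0.0222, 0.119]), ([206.4, 271.7], 0.37, [0.42, -0.0019, 0.119])]
cap [([204.2, 255.5], 0.95, [0.436, 0.003, 0.119]), ([204.0, 170.5], 0.82, [0.5113, 0.0189, 0.119]), ([448.0, 269.3], 0.64, [0.4933, -0.2114, 0.119]), ([310.7, 203.8], 0.61, [0.5126, -0.0712, 0.119])]
2.9167 [ 0.50357395 -0.07932736  0.20064597] [-21.5  24.  100.5  -0.   55.5  49.8] 0.007722089229661813 [ 0.58587997 -0.05100499  0.35214202] [[309.7, 0.0, 316.7], [0.0, 309.7, 203.0], [0.0, 0.0, 1.0]] [-0.08 -0.24  0.87] [[0.947, 0.321, -0.0], [0.321, -0.947, -0.001], [-0.0, 0.0, -1.0]]
```

View pics/w1.png

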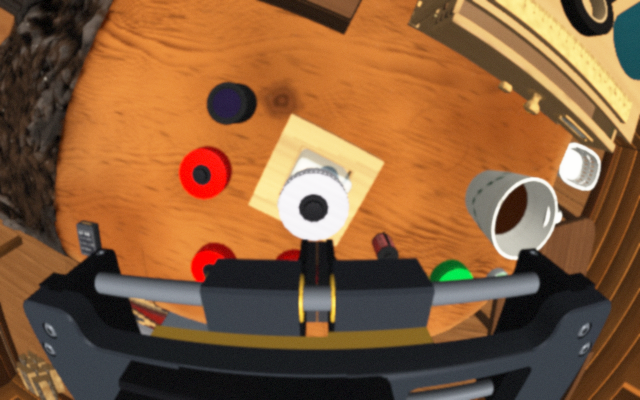

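The wrist view shows the white cap with its vent at (313, 208), giving about (0.508, -0.076). The shut fingers are almost above it.

Emit:
{"op": "move_arm", "data": {
  "increments": [
    [0.013,-0.004,0.08,0,0,0,0],
    [0.013,-0.004,0.16,0,0,0,0],
    [0.013,-0.004,0.22,0,0,0,0],
    [0.013,-0.004,0.22,0,0,0,0],
    [0.013,-0.004,0.22,0,0,0,0]
  ]
}}

```text
time_s: 3.33
position: [0.507, -0.0762, 0.1345]
tcp_rot: [[0.947, 0.322, -0.001], [0.322, -0.947, 0.0], [-0.001, -0.0, -1.0]]
force: [0.1, -0.2, 0.5]
opening: 0.007
grasp_force: 0.0
```

Run:
```python
from h import *
c=viewer.capture("scene");cv2.imwrite("pics/s2.png",cv2.resize(c["image"][130:290,250:450],None,fx=3,fy=3))
s=bot.read_state();print(s["position"],s["force"],s["tcp_rot"])
```

```text
[ 0.50734186 -0.07602856  0.13514107] [0.10936861 0.78776148 0.97669495] [[ 9.46765129e-01  3.21924977e-01  3.14700631e-04]
 [ 3.21925043e-01 -9.46765140e-01 -1.88133835e-04]
 [ 2.37382607e-04  2.79428569e-04 -9.99999933e-01]]
```

View pics/s2.png

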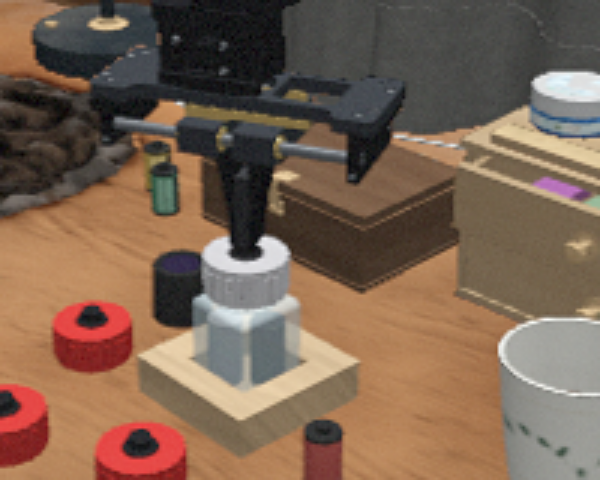

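The shut tips stand right over the plunger at crop (244, 254). Next I'll press it.

Emit:
{"op": "move_arm", "data": {
  "increments": [
    [0,0,0.01,0,0,0,0],
    [0,0,0.02,0,0,0,0],
    [0,0,0.028,0,0,0,0],
    [0,0,0.034,0,0,0,0],
    [0,0,0.034,0,0,0,0],
    [0,0,0.034,0,0,0,0],
    [0,0,0.034,0,0,0,0]
  ]
}}

```text
time_s: 3.97
position: [0.5082, -0.0757, 0.1265]
tcp_rot: [[0.946, 0.325, 0.003], [0.325, -0.946, -0.002], [0.002, 0.003, -1.0]]
force: [-2.1, -2.8, 13.3]
opening: 0.005
grasp_force: 6.7
```

Emit:
{"op": "move_arm", "data": {
  "increments": [
    [0,0,0.004,0,0,0,0],
    [0,0,0.004,0,0,0,0],
    [0,0,0.004,0,0,0,0],
    [0,0,0.004,0,0,0,0]
  ]
}}

```text
time_s: 4.3
position: [0.5082, -0.0757, 0.1262]
tcp_rot: [[0.946, 0.325, 0.003], [0.325, -0.946, -0.003], [0.002, 0.004, -1.0]]
force: [-4.2, -2.7, 20.3]
opening: 0.008
grasp_force: 10.3
```

The plunger is at a hard stop with 20 N on it. Next I'll raise and open.

Emit:
{"op": "move_arm", "data": {
  "increments": [
    [0,0,-0.08,0,0,0,0],
    [0,0,-0.15,0,0,0,0.5],
    [0,0,-0.15,0,0,0,1],
    [0,0,-0.15,0,0,0,1],
    [0,0,-0.15,0,0,0,1],
    [0,0,-0.15,0,0,0,1],
    [0,0,-0.15,0,0,0,1],
    [0,0,-0.15,0,0,0,1],
    [0,0,-0.15,0,0,0,1],
    [0,0,-0.15,0,0,0,1]
  ]
}}

```text
time_s: 5.13
position: [0.5071, -0.0747, 0.1677]
tcp_rot: [[0.946, 0.324, -0.001], [0.324, -0.946, 0.0], [-0.001, -0.001, -1.0]]
force: [-0.8, 0.4, 1.1]
opening: 0.603
grasp_force: 0.0
```

Run:
```python
from h import *
c=viewer.capture("wrist");cv2.imwrite("pics/w2.png",c["image"])
s=bot.read_state();print(s["position"],s["force"],s["opening"],np.round(s["tcp_rot"],3).tolist())
def projf(p):
    K=np.array(c["K"]);q=np.array(c["orientation"]).T@(np.array(p)-c["eye"]);x,y,z=q[0],-q[1],-q[2];t=np.arctan2(np.hypot(x,y),z)/np.hypot(x,y);return (K[0,0]*t*x+K[0,2]).round(1),(K[1,1]*t*y+K[1,2]).round(1)
for x in(.504,.507,.51):
  for y in(-.079,-.076,-.073):print(x,y,projf((x,y,.121)))
```

```text
[ 0.50714685 -0.07468161  0.16782146] [-0.18123624 -0.17143391  0.17310634] 0.649692520440619 [[0.946, 0.324, -0.001], [0.324, -0.946, 0.0], [-0.001, -0.0, -1.0]]
0.504 -0.079 (np.float64(320.6), np.float64(238.8))
0.504 -0.076 (np.float64(316.6), np.float64(237.5))
0.504 -0.073 (np.float64(312.5), np.float64(236.3))
0.507 -0.079 (np.float64(322.0), np.float64(235.1))
0.507 -0.076 (np.float64(318.0), np.float64(233.9))
0.507 -0.073 (np.float64(313.9), np.float64(232.6))
0.51 -0.079 (np.float64(323.5), np.float64(231.4))
0.51 -0.076 (np.float64(319.4), np.float64(230.1))
0.51 -0.073 (np.float64(315.3), np.float64(228.8))
```

View pics/w2.png

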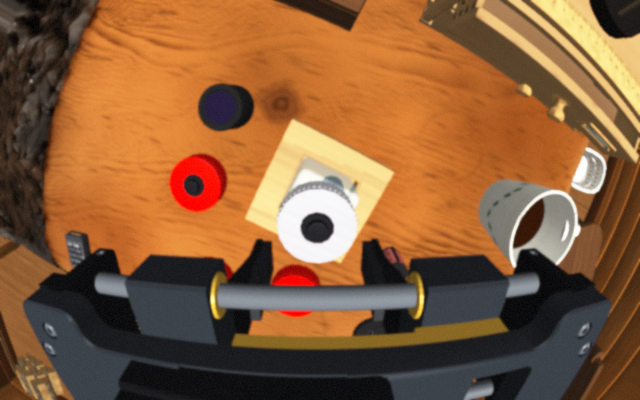

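The vent is at (316, 227), centred between the fingers to within about 2 mm. Next I'll descend open and close the fingers.

Emit:
{"op": "move_arm", "data": {
  "increments": [
    [0.004,0.003,0,0,0,0,1],
    [0.004,0.003,0.04,0,0,0,1],
    [0.004,0.003,0.08,0,0,0,1],
    [0.004,0.003,0.08,0,0,0,1],
    [0.004,0.003,0.08,0,0,0,1],
    [0.004,0.003,0.13,0,0,0,1],
    [0.004,0.003,0.18,0,0,0,1],
    [0.004,0.003,0.22,0,0,0,1],
    [0.004,0.003,0.243,0,0,0,1],
    [0.004,0.003,0.243,0,0,0,1]
  ]
}}

```text
time_s: 6.02
position: [0.5083, -0.075, 0.0945]
tcp_rot: [[0.946, 0.324, -0.002], [0.324, -0.946, 0.001], [-0.001, -0.001, -1.0]]
force: [-0.6, -0.1, 0.4]
opening: 1.0
grasp_force: 0.0
```

Emit:
{"op": "move_arm", "data": {
  "increments": [
    [0,0,0,0,0,0,0.7],
    [0,0,0,0,0,0,0.5],
    [0,0,0,0,0,0,0.3],
    [0,0,0,0,0,0,0],
    [0,0,0,0,0,0,0],
    [0,0,0,0,0,0,0],
    [0,0,0,0,0,0,0],
    [0,0,0,0,0,0,0]
  ]
}}

```text
time_s: 6.68
position: [0.5086, -0.0747, 0.0956]
tcp_rot: [[0.946, 0.324, 0.0], [0.324, -0.946, 0.001], [0.0, -0.001, -1.0]]
force: [-0.1, 3.4, 4.2]
opening: 0.658
grasp_force: 30.0
```

Emit:
{"op": "move_arm", "data": {
  "increments": [
    [0,0,0,0,0,-0.02,0],
    [0,0,-0.001,0,0,-0.045,0],
    [0,0,-0.002,0,0,-0.07,0],
    [0,0,-0.003,0,0,-0.095,0],
    [0,0,-0.003,0,0,-0.12,0],
    [0,0,-0.004,0,0,-0.145,0],
    [0,0,-0.004,0,0,-0.17,0],
    [0,0,-0.005,0,0,-0.195,0],
    [0,0,-0.005,0,0,-0.22,0],
    [0,0,-0.005,0,0,-0.22,0]
  ]
}}

```text
time_s: 7.52
position: [0.5092, -0.0755, 0.0968]
tcp_rot: [[0.521, 0.853, 0.001], [0.853, -0.521, -0.001], [0.0, 0.001, -1.0]]
force: [0.7, 0.8, -0.1]
opening: 0.662
grasp_force: 30.0
```

Run:
```python
from h import *
c=viewer.capture("scene");cv2.imwrite("pics/s3.png",cv2.resize(c["image"][130:290,250:450],None,fx=3,fy=3))
s=bot.read_state();print(s["position"],s["force"],s["moment"],s["grasp_force"],s["joint_positions"])
```

```text
[ 0.50923765 -0.07550364  0.09676428] [1.39745394 0.11268503 1.33890856] [ 0.03903508 -0.20477435 -0.00522461] 29.999392605386674 [-2.08772237e+01  3.41238572e+01  1.04629181e+02 -2.10585873e-02
  4.11707725e+01  1.07075359e+01]
```

View pics/s3.png

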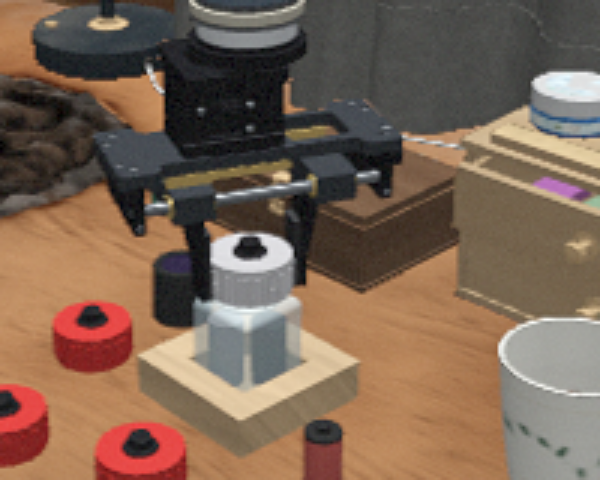

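The cap is held and the jar is still seated. The gripper has turned 40°, and the moment is near zero because the seal has broken.

Emit:
{"op": "move_arm", "data": {
  "increments": [
    [0,0,0,0,0,-0.02,0],
    [0,0,-0.001,0,0,-0.045,0],
    [0,0,-0.001,0,0,-0.07,0],
    [0,0,-0.002,0,0,-0.095,0],
    [0,0,-0.002,0,0,-0.12,0],
    [0,0,-0.002,0,0,-0.145,0],
    [0,0,-0.002,0,0,-0.17,0],
    [0,0,-0.002,0,0,-0.197,0],
    [0,0,-0.002,0,0,-0.197,0],
    [0,0,-0.002,0,0,-0.197,0]
  ]
}}

```text
time_s: 8.4
position: [0.5086, -0.0751, 0.0979]
tcp_rot: [[-0.068, 0.998, 0.0], [0.998, 0.068, -0.0], [-0.0, 0.0, -1.0]]
force: [-0.6, 1.1, 5.4]
opening: 0.662
grasp_force: 30.0
```

Run:
```python
from h import *
c=viewer.capture("wrist");cv2.imwrite("pics/w3.png",c["image"])
for t in ("cap_mark",): print([(np.round(r["location"],1).tolist(),round(r["conf"],2)) for r in nets.find_in("wrist",t)[:4]])
c=viewer.capture("scene");print([(np.round(r["location"],1).tolist(),round(r["conf"],2)) for r in nets.find_in("scene","cap_mark")[:4]])
J=[.508,-.076,.008+.078+.014]
for a in(-80,-45,-20,-5,10):
    b=np.radians(a-8.3);print(a,proj(c,(J[0]+.029*np.cos(b),J[1]+.029*np.sin(b),J[2])).round(1))
cv2.imwrite("pics/s4.png",cv2.resize(c["image"][190:270,290:390],None,fx=6,fy=6,interpolation=cv2.INTER_CUBIC))
s=bot.read_state();print(s["position"],s["force"],s["moment"],s["grasp_force"],s["tcp_rot"])
```

```text
[([141.2, 102.4], 0.87), ([317.0, 256.5], 0.78), ([282.1, 54.6], 0.75), ([172.9, 218.3], 0.73)]
[([294.0, 287.4], 0.98), ([403.5, 314.1], 0.94), ([251.2, 270.3], 0.83), ([281.7, 243.2], 0.73)]
-80 [344.1 223.1]
-45 [347.  219.2]
-20 [345.9 216.3]
-5 [344.  214.8]
10 [341.4 213.6]
[ 0.50860848 -0.0751357   0.09787167] [-0.69101478  0.6820024   5.78924256] [0.22143978 0.03257123 0.05579989] 30.000756760127842 [[-6.74701007e-02  9.97721296e-01  3.47008173e-05]
 [ 9.97721271e-01  6.74701068e-02 -2.24309416e-04]
 [-2.26139549e-04  1.94875647e-05 -9.99999974e-01]]
```

View pics/s4.png

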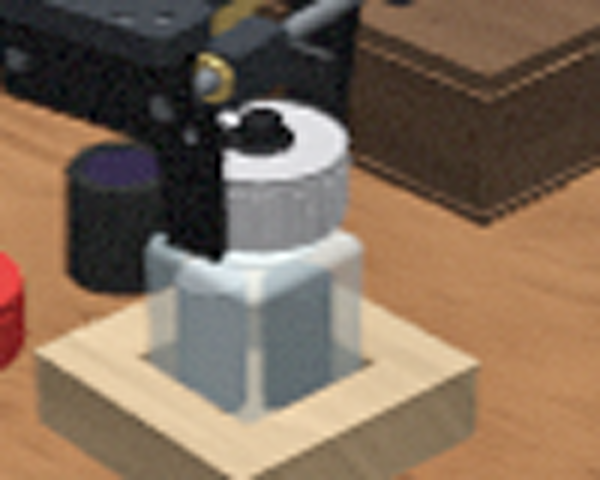

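The cap has turned 75° and sits a little higher, and the jar is seated. I'll lift it a little as a test and watch the force.

Emit:
{"op": "move_arm", "data": {
  "increments": [
    [0,0,-0.005,0,0,0,0],
    [0,0,-0.01,0,0,0,0],
    [0,0,-0.015,0,0,0,0],
    [0,0,-0.02,0,0,0,0],
    [0,0,-0.02,0,0,0,0],
    [0,0,-0.02,0,0,0,0]
  ]
}}

```text
time_s: 9.1
position: [0.5085, -0.0752, 0.1033]
tcp_rot: [[-0.069, 0.998, -0.001], [0.998, 0.069, 0.0], [0.0, -0.0, -1.0]]
force: [-0.2, 0.3, -0.8]
opening: 0.66
grasp_force: 30.0
```

Run:
```python
from h import *
for i in range(3): c=viewer.capture("scene");s=bot.read_state();print(s["position"],s["force"],s["moment"])
cv2.imwrite("pics/s5.png",cv2.resize(c["image"][190:270,290:390],None,fx=6,fy=6,interpolation=cv2.INTER_CUBIC))
```

```text
[ 0.50850817 -0.07516459  0.10327874] [-0.79451626  1.16403374 -0.61591175] [ 0.07003737  0.01602831 -0.02381631]
[ 0.50851069 -0.07513986  0.10327844] [-0.15357233  0.57685837 -1.38293505] [ 0.04209096  0.00495188 -0.04072985]
[ 0.50852161 -0.07516033  0.10327497] [-1.35759017  0.02991024  0.04685048] [0.06997294 0.05335341 0.00975725]
```

View pics/s5.png

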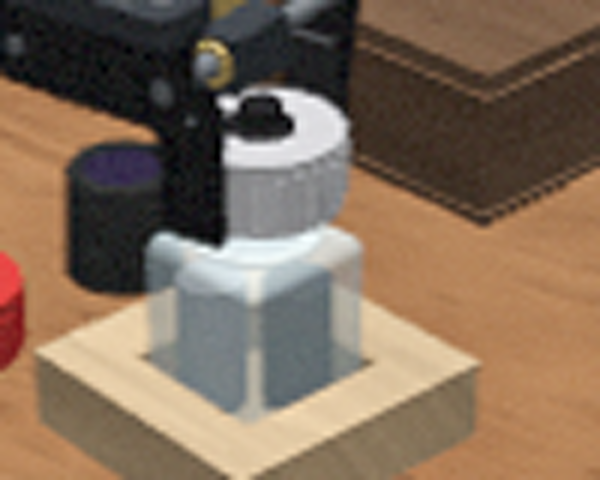

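The cap rose clear of the jar, which stayed put, and the force is only the cap's weight. The threads are free, so I'll lift to 25 mm above the mouth.

Emit:
{"op": "move_arm", "data": {
  "increments": [
    [0,0,-0.02,0,0,0,0],
    [0,0,-0.04,0,0,0,0],
    [0,0,-0.06,0,0,0,0],
    [0,0,-0.08,0,0,0,0],
    [0,0,-0.1,0,0,0,0],
    [0,0,-0.12,0,0,0,0],
    [0,0,-0.132,0,0,0,0],
    [0,0,-0.132,0,0,0,0],
    [0,0,-0.132,0,0,0,0],
    [0,0,-0.132,0,0,0,0]
  ]
}}

```text
time_s: 10.08
position: [0.5085, -0.0751, 0.1428]
tcp_rot: [[-0.069, 0.998, -0.0], [0.998, 0.069, 0.0], [0.0, -0.0, -1.0]]
force: [-0.1, -0.4, -0.5]
opening: 0.664
grasp_force: 30.0
```

Run:
```python
from h import *
for i in range(3): c=viewer.capture("scene");s=bot.read_state();print(s["position"],s["force"],s["grasp_force"])
for z in(.106,.131,.159): print(proj(c,(.508,-.076,z)).round(1))
cv2.imwrite("pics/s6.png",cv2.resize(c["image"][150:300,250:450],None,fx=4,fy=4,interpolation=cv2.INTER_CUBIC))
```

```text
[ 0.5084301  -0.07508443  0.1426729 ] [-0.46378817 -0.84670524 -1.64035423] 29.999650365498383
[ 0.50839605 -0.0750961   0.14260562] [ 0.23075029  0.82861211 -0.61643559] 29.999724161607446
[ 0.50844848 -0.0751031   0.14259324] [ 0.30617375  0.06950502 -1.20350592] 29.999768171619507
[332.7 216.3]
[332.6 205.3]
[332.5 192.6]
```

View pics/s6.png

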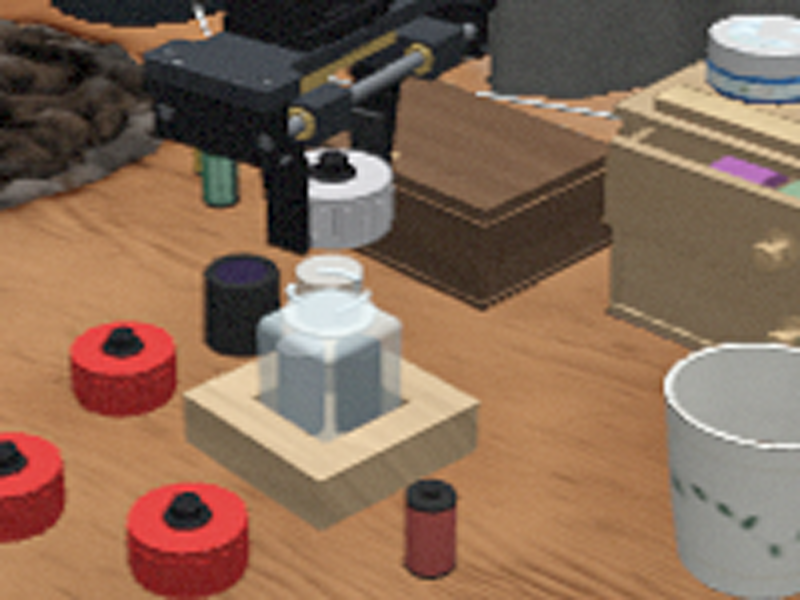

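The cap is held level above the open mouth, which is at crop (330, 265). The jar is still seated and the bystanders haven't moved.

```bash
python3 -c "
from rig import workorder
print(workorder.hand_in())"
```

```text
the job is handed in; nothing more can be done
None
```

I pressed the vent fully down, unscrewed the cap 75° and handed the job in with the cap held level about 25 mm above the jar's mouth. The jar was still seated and the bystanders hadn't moved; no verdict came back.

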